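# Nudge two filter discs into their cells

## Robot

A 6-joint arm with a two-finger parallel gripper is mounted at the origin on a cart in front of the work surface, level with it; the furniture and walls round the work are solid. World frame = base frame: x ahead of the robot, y to its left, z up, the work surface at z = 0. Lengths are in mm, angles in rad, forces in N, time in s.
With the tool pointing down it reaches from about 300 to 875 mm from the base axis. Payload 6.4 kg.
Tool frame: the origin (TCP) lies at the centre of the arm's flange, where the gripper is bolted on; the fingertips stand 166 mm ahead of it and the grasp point (between the pads) lies 147 mm ahead of it (env.tip_extent is the distance from the TCP to the fingertips, in mm); z points along the fingers, y is the line along which they close (so a half turn about z gives the same grasp; the last joint's range is limited). The gripper opens to 88 mm and grips with 3 to 60 N. Pads are 18 mm wide; open, the fingers measure 123 mm over their backs; the gripper's body (75 mm by 187 mm) begins 45 mm behind the grasp point.
Start: joints at [1.048, 0.181, 1.607, -0, 1.354, -0.206], TCP at [179.117, 546.406, 404.714] pointing down, gripper open.
Joint ranges: [-2.99, 2.99], [-0.89, 2.07], [0.3, 2.58], [-1.14, 4.28], [0, 2.63], [-3.12, 3.12]. Speed limits (rad/s): [2.57, 2.57, 3.01, 3.14, 3.14, 3.14].

## Interface

Orientations are given as a unit quaternion [w, x, y, z].
In Python, from station import readout, imaging, ticket, env gives the robot as it stands.
- The arm moves only by the tool step_arm, never from a script. Its argument "motion" is a list of rows, each an object with "offset": the shift along the tool's x, y, z in mm, a list of three; "rotation": the turn, a rotation vector about the tool's x, y, z in rad, a list of three; "fingers": the gripper's target within -1 to 1 (fully open at 1, half-way at 0, shut at -1). A call has 1 to 20 rows; each row is the pose to reach, as a shift and turn from the pose commanded when the call began, along the tool's axes at that moment; what a row does not reach only later rows make up. A row lasts 1/8 s, in which the tool goes at most 62.5 mm and 10.7 degrees, less where a joint would pass 70% of its speed; a pose out of reach is approached as far as the arm can. A call with a gripper value outside its range is refused whole. The fingers move at their own pace and stop on an object; "force" is the grip in N (left out, the last holds). Time passes only in rows, so rows that repeat a pose let the fingers close. It gives the time, the measured TCP pose, the force, the opening and the grip force at its end, in the units of the state.
- readout.state(): the state, without advancing time (a new reading comes with each control period).
- imaging.capture(name): name is "scene" or "top" or "wrist"; returns a dict with "image" (384x512x3 uint8, red, green, blue), "fx", "fy", "cx", "cy" (pixels), "R" (3x3) and "t" (3): a world point X has camera coordinates R X + t. Camera axes: x right, y down, z forward; pixel columns grow to the right and rows downward; lengths in mm; the calibration is good to about 2 mm. The wrist camera is an equidistant fisheye: a pixel r from the principal point sees the ray r / f radians off the axis. A picture is of the moment at which its call begins. There is no depth.
- ticket.sign_off(): hands the job in; it is judged then, once.
The state is a dict: "clock": time; "joint_positions": joint angles; "joint_velocities": joint speeds; "effort": joint torques, N m; "ee_pos": TCP position; "tcp_rot": TCP orientation; "ft_force": force on the tool from outside, world axes, zero at the start; "moment": the same for the moment, N m; "gripper_width": finger opening in mm; "grip_force": force on a finger pad.
Only numpy, scipy, OpenCV 4.12 (cv2) and the standard library are available. Lean on these libraries where they do the work, as an engineer would, in place of code of your own. Each camera call takes 0.05 s, during which the arm holds its last target. There are 200 camera calls.

## Task

Two loose filter discs lie on top of the blue filter carrier plate. With the fingertips only, push each disc across the plate and over the edge of the round cell of its own size, the large brass one into the large cell and the small dark grey one into the small cell, in either order, until each drops in and lies flat on the bottom. Do not pick the discs up, and leave the dropper bottle, the paint jar and the paint dish beside the plate where they are.

Things in the scene. Friction and masses are not known exactly. Their poses are not given: they have to be found in the camera images.
- carrier: blue plate fixed to the desk, 170 (its x) x 190 (its y) x 17 mm; origin at the centre of its underside, z up. Flat top, no lip, 17 mm above the origin. Two round cells 7 mm deep are sunk in the top at x = +40 mm: large at y = +45, small at y = -45 mm; pale floors with a black dot, 1 mm chamfers. The discs start near x = -50 mm (towards the robot), one left, one right, either way round.
- cell_large (a point): centre of the floor of the large cell, 50 mm in diameter, 7 mm deep below the plate's top face; axes as the plate's
- cell_small (a point): centre of the floor of the small cell, 40 mm in diameter, 7 mm deep below the plate's top face; axes as the plate's
- disc_brass: loose large brass filter disc with an orange-copper face, 44 mm in diameter, 10 mm thick, about 60 g, slides with ordinary friction; origin at the centre of its underside, z up along its axis. Seated in the large cell it stands 3 mm above the plate's top face.
- disc_dark: loose small filter disc, black rim and grey face, 34 mm in diameter, 10 mm thick, about 30 g, slides with ordinary friction; origin at the centre of its underside, z up along its axis. Seated in the small cell it stands 3 mm above the plate's top face.
- dropper: bystander, loose: white dropper bottle with a red cap, 29 mm in diameter, 88 mm tall, on the desk to the left of the plate; origin at the centre of its underside
- jar: bystander, loose: white paint jar with a screw lid, 36 mm in diameter, 46 mm tall, on the desk to the left of the plate; origin at the centre of its underside
- dish: bystander, loose: shallow steel paint dish with red paint, 41 mm in diameter, 11 mm tall, on the desk to the right of the plate; origin at the centre of its underside

How it is judged (in metres and radians):
At the end, for the whole second after the job is handed in: The brass disc lies in the large cell and the dark disc in the small cell, each within 5 mm of the cell's centre, its underside less than 2 mm above the cell's floor, flat within 0.06 rad, right way up and at rest; the dropper bottle, jar and dish are within 15 mm of where they started (horizontal distance between disc_brass and cell_large below 0.005 m and z of disc_brass in the frame of cell_large below 0.002 m and angle between each of disc_brass, disc_dark's own z axis and vertical below 0.06 rad and linear speed of each of disc_brass, disc_dark below 0.01 m/s and horizontal distance between disc_dark and cell_small below 0.005 m and z of disc_dark in the frame of cell_small below 0.002 m and distance of each of dropper, jar, dish from where it was at the start of the episode below 0.015 m); the robot touches nothing.
It fails at once if the brass filter disc is lifted (its underside more than 12 mm above the plate's top face) (height (world z) of disc_brass above 0.029 m).
It fails at once if the dark grey filter disc is lifted (its underside more than 12 mm above the plate's top face) (height (world z) of disc_dark above 0.029 m).
It fails at once if the small white dropper bottle with a red cap is moved by more than 15 mm (distance of dropper from where it was at the start of the episode above 0.015 m).
It fails at once if the small white paint jar is moved by more than 15 mm (distance of jar from where it was at the start of the episode above 0.015 m).
It fails at once if the small steel dish with red paint is moved by more than 15 mm (distance of dish from where it was at the start of the episode above 0.015 m).
It also fails if it takes over 51 s, if anything falls off the work surface, if the arm or the gripper's body presses on something with over 40 N, if the wrist force passes 120 N, or if a joint passes its speed limit or range.

## Working session

There is one attempt and no reset: what is moved stays moved. The work goes in short steps, Python scripts to look and compute and a tool call to move; the robot and the scene stay as the last step left them, time stands still between calls to the robot, and variables do not carry over. Pictures are saved under pics/ and viewed, at most 10 in all, crops included, and the job is handed in when it is done.

Besides the shell and the picture viewer there is one more tool, called after "Emit:" as a command line: name --argument value ..., lists and objects as JSON in quotes. step_arm: Moves the arm, as the interface text tells. Its arguments: {"type":"object","properties":{"motion":{"type":"array","items":{"type":"object","properties":{"offset":{"type":"array","items":{"type":"number"}},"rotation":{"type":"array","items":{"type":"number"}},"fingers":{"type":"number"}}}},"force":{"type":"number"}},"required":["motion"]}

```bash
mkdir -p pics
python3 - <<'E'
from station import readout, imaging, env
import cv2, pickle
s=readout.state();print(s['clock'],s['ee_pos'],s['tcp_rot'],s['gripper_width'])
for n in("top","scene"):
    c=imaging.capture(n);pickle.dump(c,open(n+".pkl","wb"));cv2.imwrite(f"pics/{n}0.png",c["image"][:,:,::-1])
    print(n,c["fx"],c["fy"],c["cx"],c["cy"],c["R"],c["t"])
E
```

```text
0.0 [178.97248013 546.18074786 403.84723758] [-2.90950125e-04  1.57721680e-01  9.87483263e-01 -7.69315628e-04] 88.14370380616062
top 422.8923633384747 422.8923633384747 248.06707445717595 188.25496611149262 [[ 0.0207392  -0.99976525  0.00627184]
 [-0.99021278 -0.02140622 -0.13791456]
 [ 0.13801644 -0.00335022 -0.99042427]] [182.93951031 550.07761071 918.59642546]
scene 446.8606317331346 446.8606317331346 253.62696019563128 185.16293071396532 [[-0.87778169 -0.47904801  0.00350832]
 [-0.36178861  0.65808597 -0.66032709]
 [ 0.3140196  -0.5808923  -0.75096993]] [542.01682834  94.53299123 823.85960223]
```

View pics/top0.png

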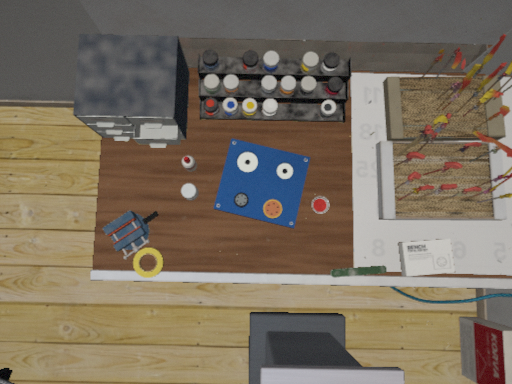

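View pics/scene0.png

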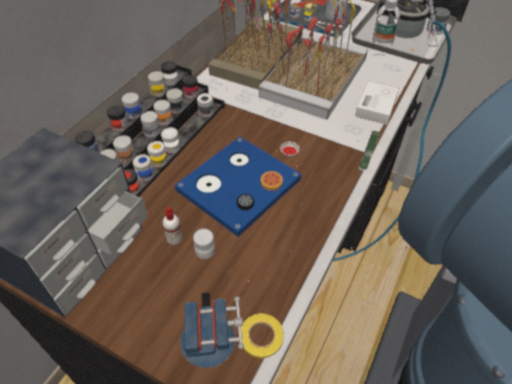

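The top view shows the large cell near pixel (248,162) and the small cell near (285,171). The dark disc is near (241,200), the brass disc near (273,209), the dropper at (187,161), the jar at (189,191) and the dish at (320,205). Next I'll measure these precisely.

```bash
cat > h.py <<'E'
import numpy as np, cv2, pickle
def back(c,u,v,z):
    d=np.array([(u-c["cx"])/c["fx"],(v-c["cy"])/c["fy"],1.]);R=np.array(c["R"]);t=np.array(c["t"])
    o=-R.T@t; r=R.T@d; return o+r*(z-o[2])/r[2]
def proj(c,X):
    p=np.array(c["R"])@X+np.array(c["t"]); return c["cx"]+c["fx"]*p[0]/p[2], c["cy"]+c["fy"]*p[1]/p[2]
def rect(c,z,x0,y0,w,h,s):   # orthophoto on plane z; col=(y0-y)*s, row=(x0-x)*s
    q=np.float32([[0,0],[w*s,0],[w*s,h*s],[0,h*s]])
    src=np.float32([proj(c,np.array([x0-b/s,y0-a/s,z])) for a,b in q])
    return cv2.warpPerspective(c["image"],cv2.getPerspectiveTransform(src,q),(w*s,h*s),flags=cv2.INTER_CUBIC)
def comps(m,amin):
    n,l,st,ce=cv2.connectedComponentsWithStats(m.astype(np.uint8));
    return [(ce[i],st[i,4],l==i) for i in range(1,n) if st[i,4]>=amin]
def plate(c,x0=640,y0=140,w=280,h=280,s=3):
    im=rect(c,17,x0,y0,w,h,s); hsv=cv2.cvtColor(im,cv2.COLOR_RGB2HSV)
    H,S,V=cv2.split(hsv); blue=(H>95)&(H<125)&(S>120)&(V>50)
    k=max(comps(blue,500),key=lambda t:t[1])[2].astype(np.uint8)
    hull=cv2.convexHull(cv2.findContours(k,0,2)[0][0] if 0 else max(cv2.findContours(k,0,2)[0],key=len))
    (cx,cy),(a,b),ang=cv2.minAreaRect(hull)
    W=lambda p:np.array([x0-p[1]/s,y0-p[0]/s])
    box=np.array([W(p) for p in cv2.boxPoints(((cx,cy),(a,b),ang))])
    return im,W((cx,cy)),(a/s,b/s),box,hull,W
E
python3 - <<'E'
from h import *
for n in("top","scene"):
    c=pickle.load(open(n+".pkl","rb"))
    p=back(c,262,184,17) if n=="top" else back(c,240,185,17)
    x0,y0=int(p[0]+160),int(p[1]+160)
    im,ce,sz,box,hull,W=plate(c,x0,y0,320,320,3)
    print(n,"plate",ce.round(1),np.round(sz,1),box.round(1).tolist())
    cv2.imwrite(f"pics/r_{n}.png",im[:,:,::-1][::2,::2] if 0 else cv2.resize(im[:,:,::-1],(480,480)))
    hsv=cv2.cvtColor(im,cv2.COLOR_RGB2HSV);H,S,V=cv2.split(hsv)
    ins=np.zeros(H.shape,np.uint8);cv2.drawContours(ins,[hull],-1,1,-1);ins=ins>0
    for nm,m in(("white",(S<70)&(V>140)),("orange",(H<20)&(S>100)&(V>100)),("grey",(V<105)&(S<110))):
        for cc,a,l in comps(m&ins,300):
            e=cv2.fitEllipse(max(cv2.findContours(l.astype(np.uint8),0,2)[0],key=len))
            print(" ",nm,W(e[0]).round(1),"axes",np.round(np.array(e[1])/3,1),"area",a/9)
E
python3 -c "
import cv2,numpy as np
cv2.imwrite('pics/r.png',np.hstack([cv2.resize(cv2.imread('pics/r_%s.png'%n),(400,400)) for n in('top','scene')]))"
```

```text
top plate [563.7 163. ] [188.9 169.8] [[501.3999938964844, 273.70001220703125], [667.2000122070312, 236.6999969482422], [626.0, 52.29999923706055], [460.20001220703125, 89.30000305175781]]
  white [611.5 198. ] axes [48.6 49.5] area 1815.6666666666667
  white [592.1 110.9] axes [38.4 39.5] area 1114.6666666666667
  white [508.5 263.4] axes [7.9 8.3] area 42.888888888888886
  white [471.   95.3] axes [7.2 8. ] area 36.111111111111114
  orange [503.8 138.1] axes [41.  42.9] area 1347.6666666666667
  grey [611.7 198. ] axes [8.8 9.4] area 68.44444444444444
  grey [592.2 111. ] axes [9.3 9.6] area 73.11111111111111
  grey [522.8 210.8] axes [31.3 32.2] area 333.8888888888889
scene plate [559.9 168.9] [195.  174.8] [[495.79998779296875, 283.1000061035156], [666.4000244140625, 245.0], [623.9000244140625, 54.70000076293945], [453.29998779296875, 92.9000015258789]]
  white [608.7 203.1] axes [45.9 49.1] area 1717.7777777777778
  white [589.2 116. ] axes [35.8 39.1] area 1039.6666666666667
  orange [503.9 135.4] axes [42.8 49.3] area 1673.6666666666667
  grey [607.9 204.2] axes [7.  7.8] area 45.55555555555556
  grey [588.5 117.2] axes [6.5 7.1] area 39.77777777777778
  grey [523.2 207.5] axes [31.7 38. ] area 740.3333333333334
  grey [504.  134.8] axes [45.4 55. ] area 125.0
```

View pics/r.png

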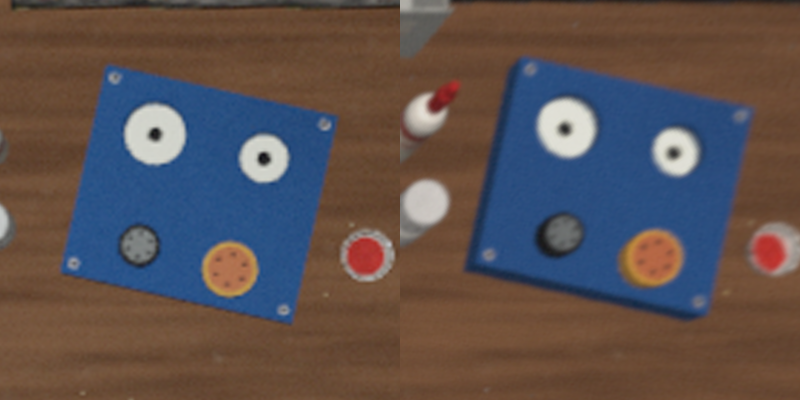

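The top view is nearly overhead and agrees with the given sizes: plate 189x170 mm, yaw -0.219, cell spacing 89 mm. The world positions are:
- brass: (502.9, 138.7)
- dark: (521.7, 210.7)
- large cell: (612.6, 198.2)
- small cell: (593.1, 110.4)

I'll push each disc cradled between two part-open fingertips. First I need a helper that converts world targets into tool-frame offsets.

```bash
cat > m.py <<'E'
import numpy as np
from scipy.spatial.transform import Rotation as Rn
q0=Rn.from_quat([1,0,0,0])
def R(yaw): # tool down with -x tool along world heading yaw
    x=np.array([-np.cos(yaw),-np.sin(yaw),0]);z=np.array([0,0,-1.]);return Rn.from_matrix(np.c_[x,np.cross(z,x),z])
def rel(p0,R0,p1,R1): return R0.inv().apply(np.array(p1,float)-p0).round(1),(R0.inv()*R1).as_rotvec().round(4)
E
python3 - <<'E'
from m import *; from station import readout
q=readout.state()['tcp_rot'];R0=Rn.from_quat([q[1],q[2],q[3],q[0]])
print(rel([179.117,546.406,404.714],R0,[463.3,117.2,330],R(.497)))
E
```

```text
(array([-403.8, -319.2,   75.1]), array([-0.0013, -0.0009, -0.8138]))
```

Emit:
step_arm --motion '[{"offset": [-60, -48, 0], "rotation": [0, 0, -0.12], "fingers": -0.455}, {"offset": [-110, -87, 0], "rotation": [0, 0, -0.25], "fingers": -0.455}, {"offset": [-160, -126, 10], "rotation": [0, 0, -0.38], "fingers": -0.455}, {"offset": [-210, -166, 20], "rotation": [0, 0, -0.5], "fingers": -0.455}, {"offset": [-260, -205, 35], "rotation": [0, 0, -0.62], "fingers": -0.455}, {"offset": [-310, -245, 50], "rotation": [0, 0, -0.74], "fingers": -0.455}, {"offset": [-360, -285, 65], "rotation": [0, 0, -0.8138], "fingers": -0.455}, {"offset": [-403.8, -319.2, 75.1], "rotation": [0, 0, -0.8138], "fingers": -0.455}, {"offset": [-403.8, -319.2, 75.1], "rotation": [0, 0, -0.8138], "fingers": -0.455}, {"offset": [-403.8, -319.2, 75.1], "rotation": [0, 0, -0.8138], "fingers": -0.455}, {"offset": [-403.8, -319.2, 75.1], "rotation": [0, 0, -0.8138], "fingers": -0.455}, {"offset": [-403.8, -319.2, 75.1], "rotation": [0, 0, -0.8138], "fingers": -0.455}]'

```text
clock: 1.6
ee_pos: [462.8, 118.3, 329.8]
tcp_rot: [0.0, -0.247, 0.969, 0.0]
ft_force: [-0.7, 0.4, -1.0]
gripper_width: 24.2
grip_force: 0.0
```

Run:
```python
from station import readout, imaging
from h import *
print(readout.state()['ee_pos'])
c=imaging.capture("wrist");pickle.dump(c,open("w1.pkl","wb"))
print(c["fx"],c["cx"],c["cy"],c["R"],c["t"])
cv2.imwrite("pics/w1.png",cv2.resize(c["image"][:,:,::-1],(768,576)))
```

```text
[462.82310865 118.34531451 329.81085447]
297.3186396354542 255.32513380124738 187.37756074205006 [[-4.78469162e-01  8.78104344e-01 -1.48420702e-04]
 [ 8.44626987e-01  4.60273940e-01  2.73410229e-01]
 [ 2.40151024e-01  1.30693003e-01 -9.61897513e-01]] [ 117.32874714 -462.46920078  189.53044077]
```

View pics/w1.png

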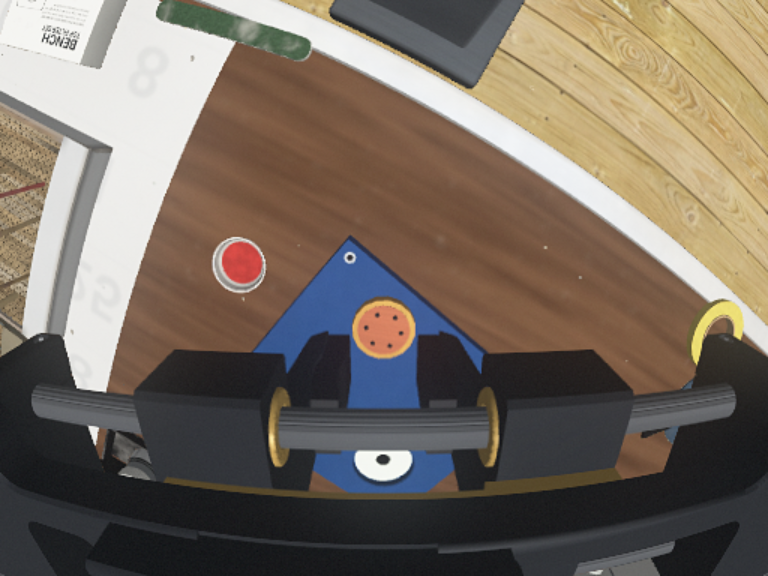

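The wrist picture shows the brass disc at (384,328) and the large cell at (383,463). Both lie on the gripper's centre line, so the push line is right. A quick check of the positions from this view:

```bash
cat >> h.py <<'E'
def wback(c,u,v,z):
    a=np.array([u-c["cx"],v-c["cy"]]);r=np.hypot(*a);th=r/c["fx"]
    d=np.r_[a/r*np.sin(th),np.cos(th)];R=np.array(c["R"]);o=-R.T@np.array(c["t"]);d=R.T@d
    return (o+d*(z-o[2])/d[2]).round(1)
E
python3 - <<'E'
from h import *
c=pickle.load(open("w1.pkl","rb"));im=c["image"]
H,S,V=cv2.split(cv2.cvtColor(im,cv2.COLOR_RGB2HSV))
for cc,a,l in comps((H<22)&(S>120)&(V>110),300):
    e=cv2.fitEllipse(max(cv2.findContours(l.astype(np.uint8),0,2)[0],key=len))
    if 150<e[0][0]<330: print("orange",e,wback(c,*e[0],27), wback(c,e[0][0]-e[1][0]/2,e[0][1],27),wback(c,e[0][0]+e[1][0]/2,e[0][1],27))
print("large dot",wback(c,383/1.5,460/1.5,10), "TCP ref", -np.array(c["R"]).T@c["t"])
E
```

```text
orange ((214.09832763671875, 116.49967956542969), (32.77392578125, 63.186553955078125), 86.08600616455078) [429.1  55.8  27. ] [436.3  41.7  27. ] [421.9  69.6  27. ]
orange ((160.76321411132812, 174.65545654296875), (25.22203826904297, 27.380111694335938), 149.59703063964844) [505.5  33.3  27. ] [512.   21.1  27. ] [499.2  45.1  27. ]
orange ((255.36050415039062, 218.57546997070312), (38.06917953491211, 41.21461486816406), 83.13395690917969) [500.6 139.2  27. ] [509.9 122.2  27. ] [491.3 156.3  27. ]
large dot [612.6 200.2  10. ] TCP ref [401.23622551  85.06533638 308.77008345]
```

Emit:
step_arm --motion '[{"offset": [0, 0, 50], "fingers": -0.455}, {"offset": [0, 0, 95], "fingers": -0.455}, {"offset": [0, 0, 125], "fingers": -0.455}, {"offset": [0, 0, 139], "fingers": -0.455}, {"offset": [0, 0, 143], "fingers": -0.455}, {"offset": [0, 0, 143], "fingers": -0.455}, {"offset": [-6, 0, 143], "fingers": -0.455}, {"offset": [-12, 0, 143], "fingers": -0.455}, {"offset": [-17, 0, 143], "fingers": -0.455}, {"offset": [-22, 0, 143], "fingers": -0.455}, {"offset": [-28, 0, 143], "fingers": -0.455}, {"offset": [-34, 0, 143], "fingers": -0.455}, {"offset": [-40, 0, 143], "fingers": -0.455}, {"offset": [-46, 0, 143], "fingers": -0.455}, {"offset": [-52, 0, 143], "fingers": -0.455}, {"offset": [-58, 0, 143], "fingers": -0.455}, {"offset": [-64, 0, 143], "fingers": -0.455}, {"offset": [-70, 0, 143], "fingers": -0.455}, {"offset": [-70, 0, 143], "fingers": -0.455}]'

```text
invalid input
```

Run:
```python
from station import readout, imaging
from h import *
s=readout.state();print(s['ee_pos'],s['ft_force'])
c=imaging.capture("scene");w=imaging.capture("wrist")
a=cv2.resize(c["image"][120:250,140:330],(399,273),interpolation=cv2.INTER_CUBIC)
b=cv2.resize(w["image"][150:330,140:370],(399,312),interpolation=cv2.INTER_CUBIC)
cv2.imwrite("pics/p1.png",np.vstack([a,b])[:,:,::-1])
```

```text
[462.90055475 118.33229188 329.87187635] [0.39120581 0.0502231  0.58639353]
```

View pics/p1.png

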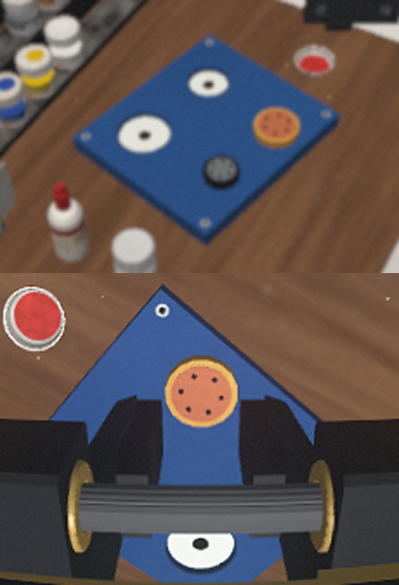

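The refused call changed nothing, and the picture shows the same scene as before. I'll resend it with rotations included.

Emit:
step_arm --motion '[{"offset": [0, 0, 50], "rotation": [0, 0, 0], "fingers": -0.455}, {"offset": [0, 0, 95], "rotation": [0, 0, 0], "fingers": -0.455}, {"offset": [0, 0, 125], "rotation": [0, 0, 0], "fingers": -0.455}, {"offset": [0, 0, 139], "rotation": [0, 0, 0], "fingers": -0.455}, {"offset": [0, 0, 143], "rotation": [0, 0, 0], "fingers": -0.455}, {"offset": [0, 0, 143], "rotation": [0, 0, 0], "fingers": -0.455}, {"offset": [-6, 0, 143], "rotation": [0, 0, 0], "fingers": -0.455}, {"offset": [-12, 0, 143], "rotation": [0, 0, 0], "fingers": -0.455}, {"offset": [-17, 0, 143], "rotation": [0, 0, 0], "fingers": -0.455}, {"offset": [-22, 0, 143], "rotation": [0, 0, 0], "fingers": -0.455}, {"offset": [-28, 0, 143], "rotation": [0, 0, 0], "fingers": -0.455}, {"offset": [-34, 0, 143], "rotation": [0, 0, 0], "fingers": -0.455}, {"offset": [-40, 0, 143], "rotation": [0, 0, 0], "fingers": -0.455}, {"offset": [-46, 0, 143], "rotation": [0, 0, 0], "fingers": -0.455}, {"offset": [-52, 0, 143], "rotation": [0, 0, 0], "fingers": -0.455}, {"offset": [-58, 0, 143], "rotation": [0, 0, 0], "fingers": -0.455}, {"offset": [-64, 0, 143], "rotation": [0, 0, 0], "fingers": -0.455}, {"offset": [-70, 0, 143], "rotation": [0, 0, 0], "fingers": -0.455}, {"offset": [-70, 0, 143], "rotation": [0, 0, 0], "fingers": -0.455}]'

```text
clock: 4.12
ee_pos: [525.4, 150.9, 186.7]
tcp_rot: [0.0, -0.246, 0.969, -0.0]
ft_force: [-0.3, -0.1, 0.3]
gripper_width: 24.2
grip_force: 0.0
```

Run:
```python
from station import readout, imaging
from h import *
s=readout.state();print(s['ee_pos'],s['ft_force'])
c=imaging.capture("scene");w=imaging.capture("wrist")
a=cv2.resize(c["image"][120:250,140:330],(399,273),interpolation=cv2.INTER_CUBIC)
b=cv2.resize(w["image"][150:330,140:370],(399,312),interpolation=cv2.INTER_CUBIC)
cv2.imwrite("pics/p2.png",np.vstack([a,b])[:,:,::-1])
```

```text
[525.35830018 150.85831078 186.68368844] [-0.34002281 -0.11221481  0.2645088 ]
```

View pics/p2.png

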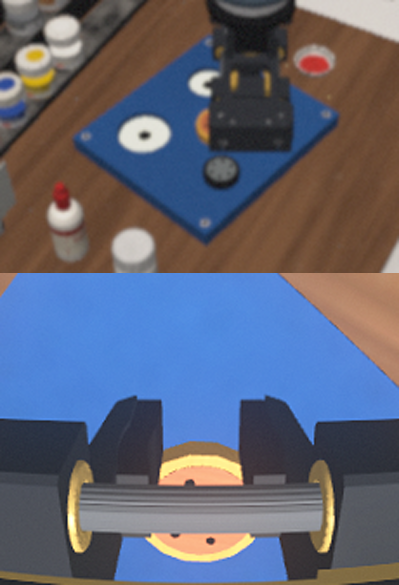

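The brass disc sits centred between the fingertips and the plate side is clear. I'll push on and slow down near the cell.

Emit:
step_arm --motion '[{"offset": [-6, 0, 0], "rotation": [0, 0, 0], "fingers": -0.455}, {"offset": [-12, 0, 0], "rotation": [0, 0, 0], "fingers": -0.455}, {"offset": [-18, 0, 0], "rotation": [0, 0, 0], "fingers": -0.455}, {"offset": [-24, 0, 0], "rotation": [0, 0, 0], "fingers": -0.455}, {"offset": [-30, 0, 0], "rotation": [0, 0, 0], "fingers": -0.455}, {"offset": [-36, 0, 0], "rotation": [0, 0, 0], "fingers": -0.455}, {"offset": [-42, 0, 0], "rotation": [0, 0, 0], "fingers": -0.455}, {"offset": [-47, 0, 0], "rotation": [0, 0, 0], "fingers": -0.455}, {"offset": [-52, 0, 0], "rotation": [0, 0, 0], "fingers": -0.455}, {"offset": [-56, 0, 0], "rotation": [0, 0, 0], "fingers": -0.455}, {"offset": [-60, 0, 0], "rotation": [0, 0, 0], "fingers": -0.455}, {"offset": [-63, 0, 0], "rotation": [0, 0, 0], "fingers": -0.455}, {"offset": [-66, 0, 0], "rotation": [0, 0, 0], "fingers": -0.455}, {"offset": [-69, 0, 0], "rotation": [0, 0, 0], "fingers": -0.455}, {"offset": [-71, 0, 0], "rotation": [0, 0, 0], "fingers": -0.455}, {"offset": [-73, 0, 0], "rotation": [0, 0, 0], "fingers": -0.455}, {"offset": [-73, 0, 0], "rotation": [0, 0, 0], "fingers": -0.455}]'

```text
clock: 6.35
ee_pos: [589.2, 185.5, 186.6]
tcp_rot: [0.0, -0.246, 0.969, -0.0]
ft_force: [-0.0, -0.6, 0.1]
gripper_width: 24.2
grip_force: 0.0
```

Run:
```python
from station import readout, imaging
from h import *
s=readout.state();print(s['ee_pos'],s['ft_force'])
c=imaging.capture("scene");w=imaging.capture("wrist");t=imaging.capture("top")
a=cv2.resize(c["image"][120:250,140:330],(399,273),interpolation=cv2.INTER_CUBIC)
b=cv2.resize(w["image"][150:330,140:370],(399,312),interpolation=cv2.INTER_CUBIC)
d=cv2.resize(t["image"][130:260,180:340],(399,585//2*2//1 and 585-261),interpolation=cv2.INTER_CUBIC)
d=np.vstack([d,np.zeros((585-d.shape[0],399,3),np.uint8)])
cv2.imwrite("pics/p3.png",np.hstack([np.vstack([a,b]),d])[:,:,::-1])
```

```text
[589.2087525  185.5284726  186.64697315] [-0.02699753 -0.55721399  0.1413233 ]
```

View pics/p3.png

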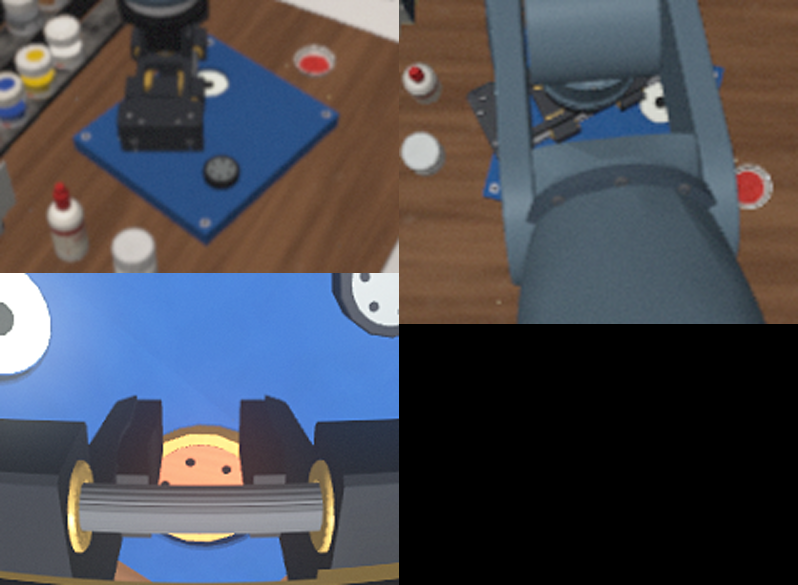

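The brass disc appears to have dropped: a dark gap shows round it in the wrist view, around (200,535). Before moving to the dark disc I'll check the bottle's clearance to the gripper body and work out the next pose.

Run:
```python
from h import *; from m import *
c=pickle.load(open("top.pkl","rb"))
print("dropper",back(c,186.5,159.5,88).round(),back(c,188,163,45).round(),"jar",back(c,189,191,46).round())
p0=np.array([463.3,117.2,330])+np.array([143*.879,143*.477,-143]);print(p0)
print(rel(p0,R(.497),[499.7,241.7,300],R(-.952)))
```

```text
dropper [599. 329.  88.] [600. 331.  45.] jar [536. 327.  46.]
[588.997 185.411 187.   ]
(array([  51.7,   92.1, -113. ]), array([0.   , 0.   , 1.449]))
```

Emit:
step_arm --motion '[{"offset": [0, 0, -40], "rotation": [0, 0, 0], "fingers": -0.455}, {"offset": [0, 0, -90], "rotation": [0, 0, 0], "fingers": -0.5}, {"offset": [0, 0, -113], "rotation": [0, 0, 0.17], "fingers": -0.545}, {"offset": [7, 13, -113], "rotation": [0, 0, 0.35], "fingers": -0.545}, {"offset": [14, 26, -113], "rotation": [0, 0, 0.53], "fingers": -0.545}, {"offset": [21, 39, -113], "rotation": [0, 0, 0.71], "fingers": -0.545}, {"offset": [28, 52, -113], "rotation": [0, 0, 0.89], "fingers": -0.545}, {"offset": [35, 65, -113], "rotation": [0, 0, 1.07], "fingers": -0.545}, {"offset": [42, 78, -113], "rotation": [0, 0, 1.25], "fingers": -0.545}, {"offset": [51.7, 92.1, -113], "rotation": [0, 0, 1.43], "fingers": -0.545}, {"offset": [51.7, 92.1, -113], "rotation": [0, 0, 1.449], "fingers": -0.545}, {"offset": [51.7, 92.1, -113], "rotation": [0, 0, 1.449], "fingers": -0.545}, {"offset": [51.7, 92.1, -113], "rotation": [0, 0, 1.449], "fingers": -0.545}]'

```text
clock: 8.12
ee_pos: [500.3, 241.4, 299.7]
tcp_rot: [0.0, 0.458, 0.889, 0.0]
ft_force: [0.1, -0.1, -0.8]
gripper_width: 20.1
grip_force: 0.0
```

Run:
```python
from station import readout, imaging
from h import *
s=readout.state();print(s['ee_pos'],s['tcp_rot'],s['gripper_width'])
c=imaging.capture("scene");w=imaging.capture("wrist");pickle.dump(w,open("w2.pkl","wb"))
a=cv2.resize(c["image"][120:250,140:330],(399,273),interpolation=cv2.INTER_CUBIC)
b=cv2.resize(w["image"],(399,299),interpolation=cv2.INTER_CUBIC)
e=cv2.resize(w["image"][150:330,140:370],(399,312),interpolation=cv2.INTER_CUBIC)
e=np.vstack([e,np.zeros((572-312,399,3),np.uint8)])
cv2.imwrite("pics/p4.png",np.hstack([np.vstack([a,b]),e])[:,:,::-1])
```

```text
[500.28796106 241.43041787 299.68508228] [1.65902152e-04 4.57592777e-01 8.89161863e-01 6.78619884e-05] 20.132439219919142
```

View pics/p4.png

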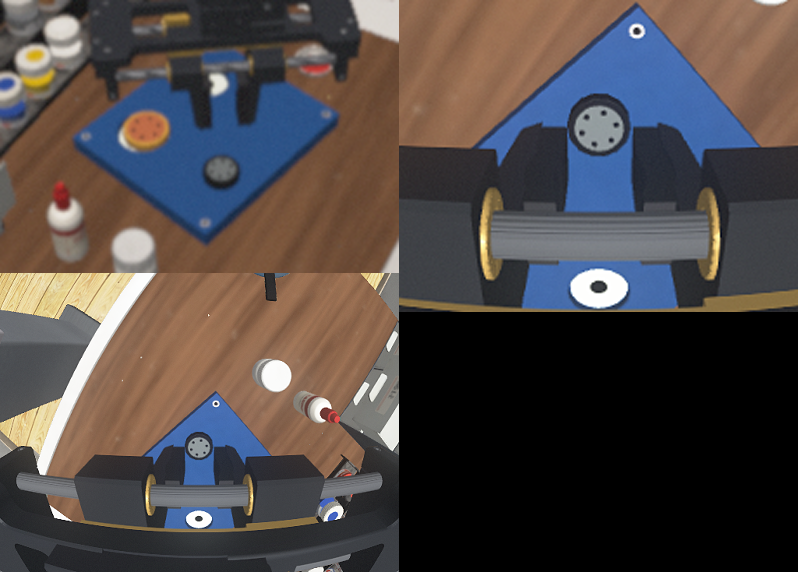

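The brass disc (scene crop (147,130)) has not seated: the white crescent at (125,135) shows it stopped a few mm short of the cell, still up or tilted. The dark disc and small cell are both on the gripper's centre line. I'll measure the brass disc's position and the shortfall.

Run:
```python
from station import imaging
from h import *
w=pickle.load(open("w2.pkl","rb"))
print("dark",wback(w,140+199*230/399,150+124*180/312,27),"dot",wback(w,140+199*230/399,150+287*180/312,10))
c0=pickle.load(open("scene.pkl","rb"));c=imaging.capture("scene")
def orange(c,box):
    H,S,V=cv2.split(cv2.cvtColor(c["image"],cv2.COLOR_RGB2HSV));m=np.zeros(H.shape,bool)
    m[box[0]:box[1],box[2]:box[3]]=1;m&=(H<20)&(S>100)&(V>100)
    return cv2.fitEllipse(max(cv2.findContours(m.astype(np.uint8),0,2)[0],key=len))
e0=orange(c0,(165,195,255,290));e1=orange(c,(170,195,195,225));print(e0,e1)
o=np.array([502.5,139.0])-back(c0,*e0[0],27)[:2]
for z in(20,23,27): print(z,back(c,*e1[0],z)[:2]+o)
a=c["image"][165:205,185:235];cv2.imwrite("pics/p5.png",cv2.resize(a,(600,480),interpolation=cv2.INTER_CUBIC)[:,:,::-1])
```

```text
dark [519.5 214.   27. ] dot [592.6 111.4  10. ]
((271.24273681640625, 180.341796875), (17.69919204711914, 20.949907302856445), 94.00019073486328) ((209.10667419433594, 181.58511352539062), (17.10104751586914, 20.961782455444336), 82.17630004882812)
20 [611.34634396 195.44229684]
23 [609.72026678 197.60748756]
27 [607.55216388 200.49440851]
```

View pics/p5.png

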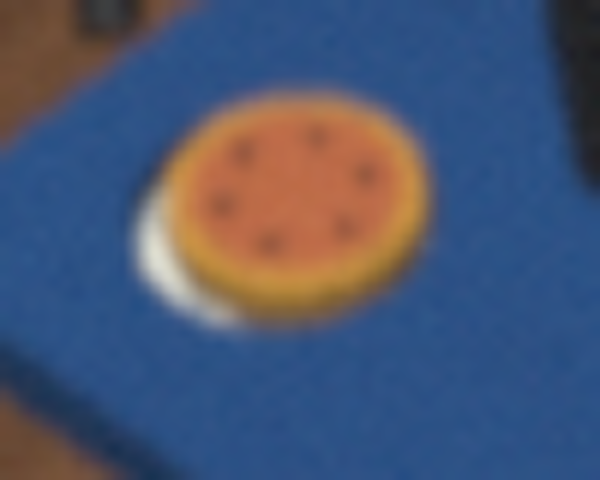

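Brass is about 4 mm short along the push, with its trailing edge still on the rim. It needs a bit more push, which I'll do afterwards. The dark disc comes first because the arm is already in place.

Emit:
step_arm --motion '[{"offset": [0, 0, 45], "rotation": [0, 0, 0], "fingers": -0.545}, {"offset": [0, 0, 85], "rotation": [0, 0, 0], "fingers": -0.545}, {"offset": [0, 0, 107], "rotation": [0, 0, 0], "fingers": -0.545}, {"offset": [0, 0, 113], "rotation": [0, 0, 0], "fingers": -0.545}, {"offset": [0, 0, 113], "rotation": [0, 0, 0], "fingers": -0.545}, {"offset": [-5, 0, 113], "rotation": [0, 0, 0], "fingers": -0.545}, {"offset": [-10, 0, 113], "rotation": [0, 0, 0], "fingers": -0.545}, {"offset": [-15, 0, 113], "rotation": [0, 0, 0], "fingers": -0.545}, {"offset": [-21, 0, 113], "rotation": [0, 0, 0], "fingers": -0.545}, {"offset": [-27, 0, 113], "rotation": [0, 0, 0], "fingers": -0.545}, {"offset": [-33, 0, 113], "rotation": [0, 0, 0], "fingers": -0.545}, {"offset": [-39, 0, 113], "rotation": [0, 0, 0], "fingers": -0.545}, {"offset": [-45, 0, 113], "rotation": [0, 0, 0], "fingers": -0.545}, {"offset": [-51, 0, 113], "rotation": [0, 0, 0], "fingers": -0.545}, {"offset": [-57, 0, 113], "rotation": [0, 0, 0], "fingers": -0.545}, {"offset": [-63, 0, 113], "rotation": [0, 0, 0], "fingers": -0.545}, {"offset": [-69, 0, 113], "rotation": [0, 0, 0], "fingers": -0.545}, {"offset": [-75, 0, 113], "rotation": [0, 0, 0], "fingers": -0.545}, {"offset": [-80, 0, 113], "rotation": [0, 0, 0], "fingers": -0.545}]'

```text
clock: 10.65
ee_pos: [546.4, 176.3, 186.6]
tcp_rot: [0.0, 0.458, 0.889, 0.0]
ft_force: [0.6, 0.3, -0.3]
gripper_width: 20.0
grip_force: 0.2
```

Emit:
step_arm --motion '[{"offset": [-6, 0, 0], "rotation": [0, 0, 0], "fingers": -0.545}, {"offset": [-12, 0, 0], "rotation": [0, 0, 0], "fingers": -0.545}, {"offset": [-18, 0, 0], "rotation": [0, 0, 0], "fingers": -0.545}, {"offset": [-24, 0, 0], "rotation": [0, 0, 0], "fingers": -0.545}, {"offset": [-30, 0, 0], "rotation": [0, 0, 0], "fingers": -0.545}, {"offset": [-35, 0, 0], "rotation": [0, 0, 0], "fingers": -0.545}, {"offset": [-40, 0, 0], "rotation": [0, 0, 0], "fingers": -0.545}, {"offset": [-45, 0, 0], "rotation": [0, 0, 0], "fingers": -0.545}, {"offset": [-49, 0, 0], "rotation": [0, 0, 0], "fingers": -0.545}, {"offset": [-53, 0, 0], "rotation": [0, 0, 0], "fingers": -0.545}, {"offset": [-56, 0, 0], "rotation": [0, 0, 0], "fingers": -0.545}, {"offset": [-58, 0, 0], "rotation": [0, 0, 0], "fingers": -0.545}, {"offset": [-60, 0, 0], "rotation": [0, 0, 0], "fingers": -0.545}, {"offset": [-61, 0, 0], "rotation": [0, 0, 0], "fingers": -0.545}, {"offset": [-62, 0, 0], "rotation": [0, 0, 0], "fingers": -0.545}, {"offset": [-62, 0, 0], "rotation": [0, 0, 0], "fingers": -0.545}]'

```text
clock: 12.65
ee_pos: [582.1, 126.1, 186.6]
tcp_rot: [0.0, 0.458, 0.889, 0.0]
ft_force: [-0.3, 1.0, -0.0]
gripper_width: 20.0
grip_force: 0.0
```

Run:
```python
from station import readout, imaging
from h import *
s=readout.state();print(s['ee_pos'],s['ft_force'],s['gripper_width'])
c=imaging.capture("scene");w=imaging.capture("wrist");pickle.dump(w,open("w3.pkl","wb"))
a=cv2.resize(c["image"][140:220,170:290],(399,266),interpolation=cv2.INTER_CUBIC)
e=cv2.resize(w["image"][150:330,60:370],(399,232),interpolation=cv2.INTER_CUBIC)
cv2.imwrite("pics/p6.png",np.vstack([a,e])[:,:,::-1])
```

```text
[582.12211011 126.1032296  186.62388521] [-0.30250816  0.96990456 -0.01633979] 20.048016926632048
```

View pics/p6.png

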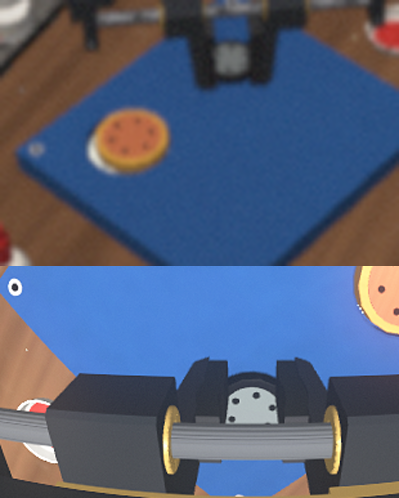

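The wrist view shows the dark disc cradled, with a small white sliver of cell floor still ahead of it at about (238,495) and about 1 N of resistance. It too needs a few mm more. I've used my ten pictures, so from here I work from numbers only.

Emit:
step_arm --motion '[{"offset": [-1, 0, 0], "rotation": [0, 0, 0], "fingers": -0.545}, {"offset": [-2, 0, 0], "rotation": [0, 0, 0], "fingers": -0.545}, {"offset": [-3, 0, 0], "rotation": [0, 0, 0], "fingers": -0.545}, {"offset": [-4, 0, 0], "rotation": [0, 0, 0], "fingers": -0.545}, {"offset": [-4, 0, 0], "rotation": [0, 0, 0], "fingers": -0.545}]'

```text
clock: 13.38
ee_pos: [584.5, 122.8, 186.6]
tcp_rot: [0.0, 0.458, 0.889, 0.0]
ft_force: [0.1, 0.4, 0.4]
gripper_width: 20.1
grip_force: 0.0
```

```bash
cat > seg.py <<'E'
from h import *
def grey(w,box):   # grey face of the dark disc in the wrist picture
    H,S,V=cv2.split(cv2.cvtColor(w["image"],cv2.COLOR_RGB2HSV));m=np.zeros(H.shape,bool)
    r0,r1,c0,c1=box;m[r0:r1,c0:c1]=1
    return m&(S<60)&(V>120)
E
python3 - <<'E'
from station import readout, imaging
from seg import *
s=readout.state();print(s['ee_pos'].round(1) if hasattr(s['ee_pos'],'round') else s['ee_pos'],s['ft_force'])
a=pickle.load(open("w3.pkl","rb"));w=imaging.capture("wrist");pickle.dump(w,open("w4.pkl","wb"))
for i in(a,w):
    m=grey(i,(225,270,225,285));r,c=np.where(m);print("face",m.sum(),"top row",r.min(),"cols at rows",[(k,c[r==k].min(),c[r==k].max()) for k in range(r.min(),r.min()+26,5)])
    print("column 255:",[tuple(int(x) for x in i["image"][k,255]) for k in range(226,262,3)])
    print("below:",[tuple(int(x) for x in i["image"][k,246]) for k in range(300,336,3)])
E
```

```text
[584.5 122.8 186.6] [0.06739465 0.40593183 0.43586767]
face 825 top row 244 cols at rows [(244, np.int64(250), np.int64(260)), (249, np.int64(240), np.int64(271)), (254, np.int64(237), np.int64(273)), (259, np.int64(237), np.int64(268)), (264, np.int64(236), np.int64(274)), (269, np.int64(236), np.int64(275))]
column 255: [(76, 130, 212), (76, 129, 212), (49, 71, 106), (41, 49, 69), (69, 74, 85), (58, 62, 76), (174, 184, 186), (179, 191, 193), (173, 185, 187), (178, 189, 190), (178, 189, 190), (178, 189, 191)]
below: [(116, 141, 177), (77, 126, 202), (77, 126, 200), (75, 125, 201), (80, 127, 203), (80, 129, 203), (75, 125, 199), (76, 125, 201), (76, 125, 201), (150, 167, 212), (166, 138, 88), (42, 48, 64)]Traceback (most recent call last):
  File "<stdin>", line 6, in <module>
    return umr_minimum(a, axis, None, out, keepdims, initial, where)
ValueError: zero-size array to reduction operation minimum which has no identity
```

Emit:
step_arm --motion '[{"offset": [0, 0, -20], "rotation": [0, 0, 0], "fingers": -0.545}, {"offset": [10, 0, -60], "rotation": [0, 0, 0], "fingers": -0.545}, {"offset": [40, 0, -100], "rotation": [0, 0, 0], "fingers": -0.5}, {"offset": [70, 0, -113], "rotation": [0, 0, 0], "fingers": -0.455}, {"offset": [70, 0, -113], "rotation": [0, 0, 0], "fingers": -0.455}, {"offset": [70, 0, -113], "rotation": [0, 0, 0], "fingers": -0.455}]'

```text
clock: 14.18
ee_pos: [544.0, 179.6, 300.1]
tcp_rot: [0.0, 0.458, 0.889, 0.0]
ft_force: [-0.1, -0.3, 0.4]
gripper_width: 24.1
grip_force: 0.0
```

Run:
```python
from station import readout, imaging
from h import *
print(readout.state()['ee_pos'])
w=imaging.capture("wrist");c=imaging.capture("scene");t=imaging.capture("top")
for n,i in(("w5",w),("s5",c),("t5",t)): pickle.dump(i,open(n+".pkl","wb"))
def wproj(c,X):
    p=np.array(c["R"])@X+np.array(c["t"]);th=np.arctan2(np.hypot(p[0],p[1]),p[2]);k=c["fx"]*th/np.hypot(p[0],p[1]);return c["cx"]+k*p[0],c["cy"]+k*p[1]
S=np.array([593,110.9]);L=np.array([612.6,198.8])
def lum(c,P,C,z,rs,n=8):
    out=[]
    for r in rs:
        out.append([tuple(int(x) for x in cv2.getRectSubPix(c["image"],(1,1),tuple(map(float,P(c,np.array([C[0]+r*np.cos(a),C[1]+r*np.sin(a),z])))))[0,0]) for a in np.arange(n)*2*np.pi/n])
    return out
print("wrist proj small",wproj(w,np.r_[S,20]),"large",wproj(w,np.r_[L,20]))
print("scene small",proj(c,np.r_[S,20]),"large",proj(c,np.r_[L,20]),"top",proj(t,np.r_[S,20]),proj(t,np.r_[L,20]))
np.set_printoptions(linewidth=250)
for nm,i,P,C in(("w",w,wproj,S),("s",c,proj,S),("t",t,proj,S)):
    u,v=map(int,np.round(P(i,np.r_[C,20])));g=cv2.cvtColor(i["image"],cv2.COLOR_RGB2GRAY)
    k=2 if nm=="w" else 1
    print(nm,u,v);print(g[v-14*k:v+15*k:k,u-15*k:u+16*k:k])
```

```text
[543.97557396 179.60098603 300.06433122]
wrist proj small (np.float64(254.99204226258203), np.float64(265.08351610262486)) large (np.float64(325.89727286847324), np.float64(208.56920699076875))
scene small (np.float64(238.47093424858522), np.float64(156.24119664983093)) large (np.float64(207.77845429528335), np.float64(180.38127880106387)) top (np.float64(284.5164701889295), np.float64(170.02761678958896)) (np.float64(246.78310268713065), np.float64(160.91027577125874))
w 255 265
[[ 48  49  52  46  76 113 112 111 111 111 113 114 114 114 111 112 113 111 112 113 113 112 114 113 110 112 100  46  56  58  55]
 [ 49  50  48  46  56 114 111 113 113 114 111 113 113 113 113 113 111 112 113 111 111 111 111 111 110 113  98  50  54  57  56]
 [ 50  49  49  46  57 114 111 113 112 112 111 112 110 109 112 112 113 111 114 113 111 111 110 112 110 111  95  49  51  57  58]
 [ 49  51  48  44  57 114 111 112 111 109 111 109 110 111 111 112 114 111 113 112 111 111 112 110 112 111  93  50  48  51  57]
 [ 47  50  48  47  55 111 111 110 110 110 113 112 101  62  63  51  58  67  91 109 112 111 111 110 111 111  
[... 9756 characters left out ...]
 53  51  55  73  74  73  72  75  76  76  72  66  63  65  66  66]
 [ 89  88  76  54  45  52  53  68  73  60  59  61  55  55  51  50  57  72  74  75  76  74  77  72  72  70  70  61  64  65  65]
 [ 60  47  49  46  55  64  78  72  58  57  58  57  53  46  47  62  74  75  79  74  76  74  72  76  77  76  70  64  64  64  58]
 [ 47  46  52  49  63  77  69  63  58  63  57  52  42  40  49  67  77  75  76  74  76  73  73  75  78  74  72  61  65  65  65]
 [ 47  51  57  64  80  77  56  52  58  56  46  39  51  59  55  62  73  78  76  73  75  77  74  74  71  76  73  67  67  64  59]
 [ 60  67  77  79  69  52  52  60  48  36  26  37  52  58  60  58  62  75  76  77  73  76  76  73  76  75  72  66  64  61  65]]
```

Both side gaps look symmetric on the dark disc, but I need to know its height. I'll fit a small ray-cast model of cell plus disc (position, height, tilt) to the images.

```bash
cat > fit.py <<'E'
from h import *
from scipy.optimize import differential_evolution
def rays(c,U,V,fish):
    x,y=U-c["cx"],V-c["cy"]
    if fish:
        r=np.hypot(x,y)+1e-9;th=r/c["fx"];d=np.stack([x/r*np.sin(th),y/r*np.sin(th),np.cos(th)],-1)
    else: d=np.stack([x/c["fx"],y/c["fx"],np.ones_like(x)],-1)
    R=np.array(c["R"]);return -R.T@np.array(c["t"]),d@R
def render(o,d,S,cr,dr,fr,P,z,tx,ty):
    P0=o+d*((17-o[2])/d[...,2])[...,None];hole=np.hypot(P0[...,0]-S[0],P0[...,1]-S[1])<cr+.5
    F=o+d*((10-o[2])/d[...,2])[...,None];fl=np.hypot(F[...,0]-S[0],F[...,1]-S[1])<cr
    lab=np.where(hole,np.where(fl,1,4),0);dep=np.where(hole,(10-o[2])/d[...,2],(17-o[2])/d[...,2])
    n=np.array([tx,ty,1.]);n/=np.linalg.norm(n);b=np.array([P[0],P[1],z])
    for k,l in((10,0),):
        t=((b+n*k-o)@n)/(d@n);X=o+d*t[...,None]-(b+n*k);r=np.linalg.norm(X,axis=-1)
        top=(r<dr)&(t<dep+1e-9)
    w=o-b;dp=d-(d@n)[...,None]*n;wp=w-(w@n)*n;A=(dp**2).sum(-1);B=dp@wp;D=B*B-A*(wp@wp-dr*dr)
    t2=(-B-np.sqrt(np.maximum(D,0)))/A;h=(w@n)+t2*(d@n);side=(D>0)&(h>0)&(h<10)&(t2<dep)
    lab=np.where(side,3,lab);return np.where(top,np.where(r<fr,2,3),lab)
def labels(im,kind):
    H,S,V=cv2.split(cv2.cvtColor(im,cv2.COLOR_RGB2HSV));blue=(H>95)&(H<125)&(S>120)&(V>75)
    if kind=="dark": face=(S<60)&(V>=85)&(V<205);wh=None
    return blue
def run(c,fish,S,cr,dr,fr,box,colors,name,U0):
    r0,r1,c0,c1=box;V,U=np.mgrid[r0:r1,c0:c1].astype(float)
    im=c["image"][r0:r1,c0:c1].astype(float);col=np.array(colors,float)
    o,d=rays(c,U,V,fish);E=((im[...,None,:]-col)**2).sum(-1);E=np.minimum(E,8000.)
    I=np.indices(U.shape)
    def cost(p):
        L=render(o,d,S+p[:2],cr,dr,fr,S+p[:2]+p[2:4],p[4],p[5],p[6]);return E[I[0],I[1],L].mean()
    q=differential_evolution(cost,[(-4,4)]*2+[(-9,9)]*2+[(9,18)]+[(-.3,.3)]*2,seed=1,maxiter=150,popsize=12,tol=1e-6,polish=False)
    p=q.x;print(name,"cell shift",p[:2].round(1),"disc-cell",p[2:4].round(1),"z bottom",p[4].round(1),"tilt",p[5:].round(3),"cost",round(q.fun))
    for z,tag in((10,"seated flat"),(17,"on plate")):
        f=lambda k:cost(np.r_[k,z,0,0]);k=differential_evolution(f,[(-4,4)]*2+[(-9,9)]*2,seed=1,maxiter=80,polish=False);print("   ",tag,k.x.round(1),round(k.fun))
E
python3 - <<'E'
from fit import *
S=np.array([593,110.9]);L=np.array([612.6,198.8])
w=pickle.load(open("w5.pkl","rb"));s=pickle.load(open("s5.pkl","rb"))
im=w["image"];print("w px",im[240,255],im[261,243-1+0],im[257,241],im[261,263],im[255,241],im[269,243])
print("s px",s["image"][181,200],s["image"][158,215+0],s["image"][160,230])
W=[[77,126,203],[250,250,250],[160,170,172],[50,55,65],[50,75,120]]
run(w,1,S,20,17,14,(236,271,234,276),W,"dark wrist",0)
bl=s["image"][170,225].tolist();print(bl)
run(s,0,S,20,17,14,(150,170,222,254),[bl,[190,195,195],[112,116,118],[35,37,45],[30,45,80]],"dark scene",0)
run(s,0,L,25,22,18,(166,200,188,228),[bl,[220,225,225],[198,105,70],[190,125,50],[30,45,80]],"brass scene",0)
E
```

```text
w px [ 72 118 193] [70 75 80] [49 53 62] [101 107 110] [37 40 51] [53 54 60]
s px [198 135  75] [ 46  80 132] [129 140 150]
dark wrist cell shift [-0.9  1.2] disc-cell [-0.6  0.8] z bottom 9.0 tilt [ 0.064 -0.068] cost 1078
    seated flat [-0.9  1.2 -0.1  0.1] 1119
    on plate [-0.7  1.1 -2.   3.6] 1252
[46, 80, 132]
dark scene cell shift [-1.9  0.8] disc-cell [-2.3  3.6] z bottom 11.1 tilt [ 0.109 -0.093] cost 668
    seated flat [-1.9  0.7 -0.2  1.2] 704
    on plate [-1.6  1.3 -3.3  5.4] 868
brass scene cell shift [-0.4  0.6] disc-cell [-2.4 -1. ] z bottom 11.9 tilt [-0.025 -0.016] cost 1003
    seated flat [-0.3  0.4 -2.  -1.9] 1008
    on plate [-1.   1.2 -3.8  1.7] 1052
```

The dark disc fits "seated flat" best. Brass is ambiguous: either seated against the rear wall or slightly tilted. I'll probe each with closed fingertips from above, pressing gently and watching the force. A seated top is at z = 20.

Emit:
step_arm --motion '[{"offset": [-40, 0, 0], "rotation": [0, 0, 0], "fingers": -1}, {"offset": [-84.6, 0.2, 0], "rotation": [0, 0, 0], "fingers": -1}, {"offset": [-84.6, 0.2, 40], "rotation": [0, 0, 0], "fingers": -1}, {"offset": [-84.6, 0.2, 80], "rotation": [0, 0, 0], "fingers": -1}, {"offset": [-84.6, 0.2, 98], "rotation": [0, 0, 0], "fingers": -1}, {"offset": [-84.6, 0.2, 104], "rotation": [0, 0, 0], "fingers": -1}, {"offset": [-84.6, 0.2, 107], "rotation": [0, 0, 0], "fingers": -1}, {"offset": [-84.6, 0.2, 108], "rotation": [0, 0, 0], "fingers": -1}, {"offset": [-84.6, 0.2, 109], "rotation": [0, 0, 0], "fingers": -1}, {"offset": [-84.6, 0.2, 110], "rotation": [0, 0, 0], "fingers": -1}, {"offset": [-84.6, 0.2, 111], "rotation": [0, 0, 0], "fingers": -1}, {"offset": [-84.6, 0.2, 111], "rotation": [0, 0, 0], "fingers": -1}]'

```text
clock: 15.82
ee_pos: [593.0, 111.1, 188.6]
tcp_rot: [-0.0, 0.458, 0.889, -0.0]
ft_force: [-0.1, -0.7, -0.4]
gripper_width: 0.5
grip_force: 0.0
```

Emit:
step_arm --motion '[{"offset": [0, 0, 1], "rotation": [0, 0, 0], "fingers": -1}, {"offset": [0, 0, 2], "rotation": [0, 0, 0], "fingers": -1}, {"offset": [0, 0, 2], "rotation": [0, 0, 0], "fingers": -1}]'

```text
clock: 16.2
ee_pos: [593.0, 111.1, 186.6]
tcp_rot: [-0.0, 0.458, 0.889, -0.0]
ft_force: [0.4, -0.9, 0.1]
gripper_width: 0.4
grip_force: 0.0
```

Emit:
step_arm --motion '[{"offset": [0, 0, 0.4], "rotation": [0, 0, 0], "fingers": -1}, {"offset": [0, 0, 0.8], "rotation": [0, 0, 0], "fingers": -1}, {"offset": [0, 0, 0.8], "rotation": [0, 0, 0], "fingers": -1}]'

```text
clock: 16.58
ee_pos: [593.1, 111.1, 186.4]
tcp_rot: [-0.0, 0.458, 0.889, -0.0]
ft_force: [-3.1, -0.4, 6.6]
gripper_width: 0.5
grip_force: 3.1
```

Run:
```python
from m import *
p=np.array([593.0,110.9,185.2])
print(rel(p,R(-.952),[610.0,197.3,300],R(.497)))
```

```text
(array([  60.5,   64. , -114.8]), array([ 0.   ,  0.   , -1.449]))
```

The dark disc is confirmed: contact came at tip z = 20.4, which matches a seated top at z = 20. Now I'll probe brass the same way.

Emit:
step_arm --motion '[{"offset": [0, 0, -30], "rotation": [0, 0, 0], "fingers": -1}, {"offset": [20, 22, -60], "rotation": [0, 0, 0], "fingers": -1}, {"offset": [50, 52, -60], "rotation": [0, 0, 0], "fingers": -1}, {"offset": [60.5, 64, -60], "rotation": [0, 0, 0], "fingers": -1}, {"offset": [60.5, 64, -30], "rotation": [0, 0, 0], "fingers": -1}, {"offset": [60.5, 64, -16], "rotation": [0, 0, 0], "fingers": -1}, {"offset": [60.5, 64, -12], "rotation": [0, 0, 0], "fingers": -1}, {"offset": [60.5, 64, -10], "rotation": [0, 0, 0], "fingers": -1}, {"offset": [60.5, 64, -9], "rotation": [0, 0, 0], "fingers": -1}, {"offset": [60.5, 64, -9], "rotation": [0, 0, 0], "fingers": -1}]'

```text
clock: 17.82
ee_pos: [610.4, 197.4, 195.5]
tcp_rot: [0.0, 0.458, 0.889, 0.0]
ft_force: [-0.7, 0.5, 0.4]
gripper_width: 0.2
grip_force: 0.0
```

Emit:
step_arm --motion '[{"offset": [0, 0, 1], "rotation": [0, 0, 0], "fingers": -1}, {"offset": [0, 0, 2], "rotation": [0, 0, 0], "fingers": -1}, {"offset": [0, 0, 2], "rotation": [0, 0, 0], "fingers": -1}]'

```text
clock: 18.2
ee_pos: [610.0, 197.5, 192.7]
tcp_rot: [-0.0, 0.458, 0.889, -0.0]
ft_force: [0.7, 0.6, 0.4]
gripper_width: 0.5
grip_force: 0.0
```

Emit:
step_arm --motion '[{"offset": [0, 0, 1], "rotation": [0, 0, 0], "fingers": -1}, {"offset": [0, 0, 2], "rotation": [0, 0, 0], "fingers": -1}, {"offset": [0, 0, 2], "rotation": [0, 0, 0], "fingers": -1}]'

```text
clock: 18.58
ee_pos: [610.0, 197.5, 190.7]
tcp_rot: [-0.0, 0.458, 0.889, -0.0]
ft_force: [-0.4, -0.4, -0.2]
gripper_width: 0.5
grip_force: 0.0
```

Emit:
step_arm --motion '[{"offset": [0, 0, 1], "rotation": [0, 0, 0], "fingers": -1}, {"offset": [0, 0, 2], "rotation": [0, 0, 0], "fingers": -1}, {"offset": [0, 0, 2], "rotation": [0, 0, 0], "fingers": -1}]'

```text
clock: 18.95
ee_pos: [610.0, 197.5, 188.7]
tcp_rot: [-0.0, 0.458, 0.889, -0.0]
ft_force: [-0.2, -0.7, -0.4]
gripper_width: 0.2
grip_force: 0.0
```

Emit:
step_arm --motion '[{"offset": [0, 0, 1], "rotation": [0, 0, 0], "fingers": -1}, {"offset": [0, 0, 1.8], "rotation": [0, 0, 0], "fingers": -1}, {"offset": [0, 0, 1.8], "rotation": [0, 0, 0], "fingers": -1}]'

```text
clock: 19.32
ee_pos: [610.0, 197.5, 186.9]
tcp_rot: [-0.0, 0.458, 0.889, -0.0]
ft_force: [-0.4, 0.5, -0.3]
gripper_width: 0.7
grip_force: 0.0
```

Emit:
step_arm --motion '[{"offset": [0, 0, 0.5], "rotation": [0, 0, 0], "fingers": -1}, {"offset": [0, 0, 1], "rotation": [0, 0, 0], "fingers": -1}, {"offset": [0, 0, 1], "rotation": [0, 0, 0], "fingers": -1}]'

```text
clock: 19.7
ee_pos: [610.2, 197.5, 186.5]
tcp_rot: [0.0, 0.458, 0.889, -0.0]
ft_force: [-1.5, -0.8, 5.2]
gripper_width: 0.2
grip_force: 2.5
```

Emit:
step_arm --motion '[{"offset": [0, 0, -30], "rotation": [0, 0, 0], "fingers": -1}, {"offset": [10, 0, -80], "rotation": [0, 0, 0], "fingers": -1}, {"offset": [10, 0, -140], "rotation": [0, 0, 0], "fingers": -1}, {"offset": [10, 0, -140], "rotation": [0, 0, 0], "fingers": -1}, {"offset": [10, 0, -140], "rotation": [0, 0, 0], "fingers": -1}]'

```text
clock: 20.32
ee_pos: [604.0, 205.6, 325.5]
tcp_rot: [-0.0, 0.458, 0.889, -0.0]
ft_force: [-1.3, 0.3, 0.1]
gripper_width: 0.8
grip_force: 0.0
```

Run:
```python
from fit import *
from station import imaging
S=np.array([593,110.9]);L=np.array([612.6,198.8]);s=imaging.capture("scene");bl=[46,80,132]
run(s,0,S,20,17,14,(150,170,222,254),[bl,[190,195,195],[112,116,118],[35,37,45],[30,45,80]],"dark scene",0)
run(s,0,L,25,22,18,(166,200,188,228),[bl,[220,225,225],[198,105,70],[190,125,50],[30,45,80]],"brass scene",0)
```

```text
dark scene cell shift [-1.9  0.7] disc-cell [-1.9  2.8] z bottom 10.2 tilt [ 0.125 -0.08 ] cost 684
    seated flat [-1.9  0.7 -0.   1.3] 730
    on plate [-1.8  0.6 -3.   6. ] 870
brass scene cell shift [-0.4  0.6] disc-cell [-1.1 -2.7] z bottom 9.1 tilt [ 0.013 -0.055] cost 1020
    seated flat [-0.2  0.6 -1.9 -2.1] 1024
    on plate [-1.1  1.7 -4.3  1.8] 1061
```

Both discs were touched at the seated height and sit within the 3 mm play of their cells, so I'm handing the job in.

```bash
python3 -c "
from station import ticket
print(ticket.sign_off())"
```

```text
the job is handed in; nothing more can be done
None
```

Job handed in at about 20 s: both discs are in their own cells, confirmed by touching each top at seated height (about z = 20 mm), and I kept clear of the dropper bottle, jar and dish but did not re-measure them; the sign-off gave no verdict.

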